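Slide the control board home under its leaf springs

ROBOT

A 7-joint arm with a two-finger parallel gripper is mounted at the origin on the work surface. World frame = base frame: x ahead of the robot, y to its left, z up, the work surface at z = 0. Lengths are in m, angles in rad, forces in N, time in s.
With the tool pointing down it reaches from about 0.35 to 0.9 m from the base axis. Payload 8.1 kg.
Tool frame: the origin (TCP) lies midway between the tips of the shut fingers; the grasp point (between the pads) lies arm.hold_point_z behind it (arm.hold_point_z is the distance from the TCP to the grasp point, in m); z points along the fingers, x is the direction in which the jaws open and shut, and the axes are right-handed (so a half turn about z gives the same grasp; the last joint's range is limited). The gripper opens to 92 mm and grips with 3 to 60 N. Pads are 19 mm wide; open, the fingers measure 130 mm over their backs; the gripper's body (75 mm by 190 mm) begins 47 mm behind the grasp point.
Start: joints at [-1.325, 0.434, 0.025, 1.573, -0.012, 1.134, -0.075], TCP at [0.214, 0.587, 0.227] pointing down, gripper open.
Joint ranges: [-2.62, 2.62], [-0.44, 2.09], [-1.27, 1.32], [0.08, 2.57], [-1.32, 4.46], [0.12, 2], [-2.74, 2.74]. Speed limits (rad/s): [2.22, 2.22, 3.01, 3.01, 3.14, 3.14, 3.14].

INTERFACE

Orientations are given as a rotation vector (axis times angle).
In Python, from cell import arm gives the robot as it stands.
- The arm moves only by the shell command python3 -m pendant 'ROWS' [FORCE]. ROWS is JSON, a list of rows, each an object with "dp": the shift along the tool's x, y, z in m, a list of three; "rotation": the turn, a rotation vector about the tool's x, y, z in rad, a list of three; "fingers": the closure, from -1 (fully open) to 1 (shut). In form: [{"dp": [x, y, z], "rotation": [rx, ry, rz], "fingers": fingers}, ...]. A call has 1 to 20 rows; each row is the pose to reach, as a shift and turn from the pose measured when the call began, along the tool's axes at that moment; what a row does not reach only later rows make up. A row lasts 1/8 s, in which the tool goes at most 62.5 mm and 10.7 degrees, less where a joint would pass 70% of its speed; a pose out of reach is approached as far as the arm can. A call with a gripper value outside its range is refused whole. The fingers move at their own pace and stop on an object; FORCE is the grip in N (left out, the last holds). Time passes only in rows, so rows that repeat a pose let the fingers close. It gives the time, the measured TCP pose, the force and the opening at its end, in the units of the state.
- arm.observe(): the state, without advancing time (a new reading comes with each control period).
- arm.get_image(name): name is "side" or "top"; returns the picture (400x640x3 uint8, blue, green, red); there is no depth.
- arm.camera_params(name): a dict with "camera_matrix" (3x3 intrinsics, pixels), "k1" (the pictures are not rectified: a ray, as slopes to the right and down, at radius r is drawn at 1 + k1 r^2 times it, then the intrinsics apply), "rvec" (rotation vector, rad) and "tvec" (3), from world to camera coordinates, as OpenCV has them. Camera axes: x right, y down, z forward; pixel columns grow to the right and rows downward; lengths in m; the calibration is good to about 2 mm. A picture is of the moment at which its call begins. camera_params takes no time and is no camera call.
- arm.sign_off(): hands the job in, once; it reports no verdict.
The state is a dict: "clock": time; "joints": joint angles; "dq": joint speeds; "joint_efforts": joint torques, N m; "position": TCP position; "ee_rot": TCP orientation; "force": force on the tool from outside, world axes, zero at the start; "ft_torque": the same for the moment, N m; "width": opening from 0.0 (shut) to 1.0 (fully open).
Only numpy, scipy, OpenCV 4.12 (cv2) and the standard library are available. Lean on these libraries where they do the work, as an engineer would, in place of code of your own. Each camera call takes 0.05 s, during which the arm holds its last target.

TASK

The inverter's control board lies on its aluminium carrier plate in the open end of the card guide, held up by the sprung earth bars. With shut fingertips on the bare end of the plate behind the black terminal block, press it down hard onto the guide's ledges and, keeping it pressed down, slide it under the lips and the two leaf springs until it is fully home against the end stops, then let go. Do not lift the board out of the guide, and leave the loose parts around it where they are.

Things in the scene. Friction and masses are not known exactly. Their poses are not given: they have to be found in the camera images.
- chassis: open black inverter chassis 380 x 246 mm, walls 78 mm high, fixed. Origin: centre of its underside, on the bench; z up; x = direction in which the board slides home. On its central heat sink the card guide runs along x at y = 0: two ledges, 82 mm above the origin, carry the plate's long edges; side walls 94 mm high, 2 mm clear each side; open above for x = -173 to 0 mm. Tallest nearby part 98 mm
- guide_mouth (a point): fixed point of the guide at chassis x = 0, y = 0, at ledge height (82 mm). From here 20 mm onward a lip stands over each edge of the plate: underside 6 mm above the ledges, top 16 mm above them, 60 mm free between the two lips. The raised plate's front edge strikes the lips; pressed onto the ledges it passes with 2 mm to spare
- end_stop (a point): fixed point between the two end stops, chassis x = 85 mm, y = 0, at ledge height: carrier_front comes here when the board is fully home
- earth_bar_left: sprung brass bar along x under the plate, y = +22 mm, from chassis x = -160 to -8 mm, 7 mm wide; stays level. Origin: on its top at chassis x = 0. With its twin it holds the plate 7 mm above the ledges: about 7 N in all starts them down, 15 N in all brings the plate onto the ledges. Sliding the pressed plate then takes about 3 to 12 N
- earth_bar_right: the same sprung bar at y = -22 mm
- carrier: the control board on its aluminium plate 130 (x) x 80 (y) x 4 mm, loose, 0.1 to 0.2 kg. Origin: centre of the plate's underside, 89 mm up at the start, 82 mm when pressed down; x to the front edge that enters first. Black terminal block, 50 mm wide, across it at x = -25 to -11 mm, top at 18 mm; its rear face can be pushed. Bare plate (top 4 mm) behind it, x = -65 to -25 mm: press there
- carrier_front (a point): middle of the front edge of the plate, on its underside
- carrier_rear (a point): middle of the rear edge of the plate, on its underside; once home and let go it rises about 3 to 4 mm off the ledges, held there by the lips
- leaf_left: left steel leaf spring, 9 mm wide, rooted on the left lip (origin: its root, chassis x = 19 mm, y = 35 mm, 92 mm high) and running 54 mm along chassis x, sloping down to a rolled tip at x = 73 mm, underside 83 mm above the chassis origin; the pressed plate (top 86 mm) lifts it 3 mm against about 4 N
- leaf_right: right leaf spring, the same at chassis y = -35 mm
- screwdriver: loose screwdriver lying on the bench left of the chassis; a bystander
- capacitor: loose black electrolytic capacitor, 35 mm across, 50 mm tall, standing on the bench right of the chassis; a bystander
- fan: loose black 60 x 60 x 25 mm cooling fan lying on the bench right of the chassis; a bystander
- tape_roll: loose roll of tape, 60 mm across, 19 mm high, lying left of the chassis; a bystander
- screw_cup: loose steel cup, 56 mm across, 35 mm high, left of the chassis; a bystander
- choke: loose copper ring choke, 42 mm across, 18 mm high, lying on the lower heat sink inside the chassis, 55 mm above the bench and beside the card guide; a bystander
- relay: loose black relay block, 30 x 16 x 20 mm, on the bench left of the chassis; a bystander
Things that resemble listed ones, but are neither listed nor needed, are in the scene too. There is more than one size of the carrier; the one meant has the size given above.

How it is judged:
By the outcome, as a careful person would: the job done as asked, in the order asked, and still so for the second after the job is handed in, with the robot touching nothing.
It also fails if it takes over 45 s, if anything falls off the work surface, if the arm or the gripper's body presses on something with over 40 N, if the wrist force passes 120 N, or if a joint passes its speed limit or range.

## Working session

There is one attempt and no reset: what is moved stays moved. The work goes in short steps, Python scripts to look and compute and a shell command to move; the robot and the scene stay as the last step left them, time stands still between calls to the robot, and variables do not carry over. Pictures are saved under pics/ and viewed, and the job is handed in when it is done.

```bash
ls; mkdir -p pics
python3 - <<'E'
from cell import arm
import cv2
print(arm.observe()); print(arm.hold_point_z)
for n in("side","top"):
    cv2.imwrite(f"pics/{n}0.png",arm.get_image(n)); print(n,arm.camera_params(n))
E
```

```text
pics
{'clock': 0.0, 'joints': array([-1.32461445,  0.43523454,  0.02492562,  1.5740806 , -0.01163081,
        1.13399938, -0.07513338]), 'dq': array([-0.00089483,  0.00060654, -0.00085264,  0.00054902,  0.00051371,
       -0.00018759,  0.00023751]), 'joint_efforts': array([-3.70688440e-04, -6.67835212e+01,  9.85361896e-01, -3.14462543e+01,
       -6.04261877e-02,  4.28035890e-02,  1.89756834e-04]), 'position': array([0.21344024, 0.58688539, 0.22594361]), 'ee_rot': array([ 2.57244748e+00,  1.80165134e+00, -1.93883466e-03]), 'force': array([-0.23497458, -0.50781717, -0.03731758]), 'ft_torque': array([-0.00897472, -0.00958457, -0.02371175]), 'width': 1.0002096756595786}
0.0188
side {'camera_matrix': array([[489.86600474,   0.        , 317.65057581],
       [  0.        , 489.86600474, 196.62047626],
       [  0.        ,   0.        ,   1.        ]]), 'k1': -0.02772278124707431, 'rvec': array([ 2.14707345, -0.90416259,  0.40236074]), 'tvec': array([-0.33593159,  0.3479455 ,  0.84630607])}
top {'camera_matrix': array([[486.0939253 ,   0.        , 324.98568007],
       [  0.        , 486.0939253 , 203.25079293],
       [  0.        ,   0.        ,   1.        ]]), 'k1': 0.0010555560778458513, 'rvec': array([ 2.22189275, -2.17024923,  0.07797171]), 'tvec': array([0.03251824, 0.51620839, 1.12747315])}
```

View pics/top0.png

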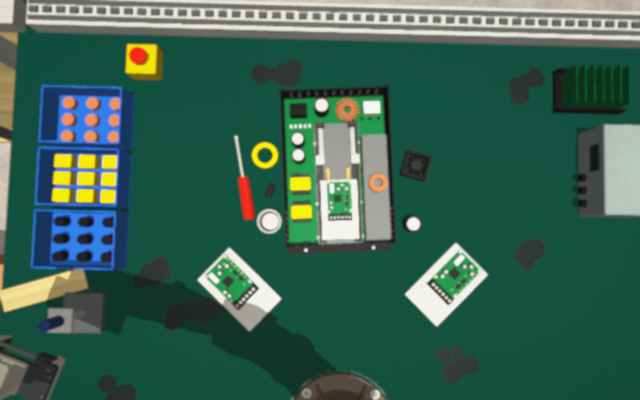

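View pics/side0.png

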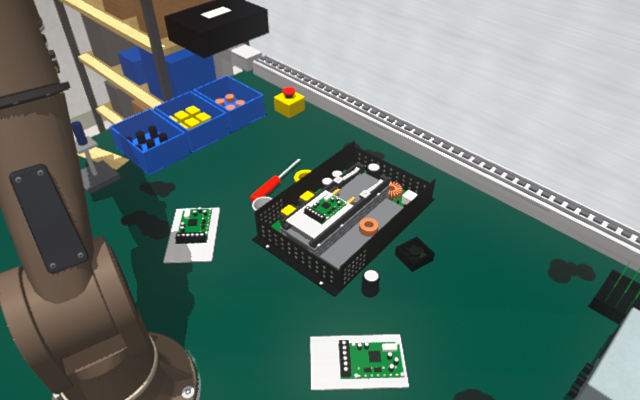

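The top view shows three possible carriers. One is in the guide at about (340,210). The other two lie on the bench at (240,288) and (447,285) and are larger, so they're look-alikes. I choose the one in the guide and will check it in a close crop.

```bash
cat > h.py <<'E'
import numpy as np, cv2
from cell import arm
def cam(n):
    p=arm.camera_params(n); R=cv2.Rodrigues(p["rvec"])[0]; return p,R,np.array(p["tvec"]).ravel()
def ray(n,uv):
    p,R,t=cam(n); K=np.array(p["camera_matrix"])
    q=cv2.undistortPoints(np.array([[uv]],float),K,np.array([p["k1"],0,0,0]))[0,0]
    return -R.T@t, R.T@np.array([q[0],q[1],1])
def onz(n,uv,z):
    c,d=ray(n,uv); return c+d*(z-c[2])/d[2]
def proj(n,X):
    p,R,t=cam(n)
    return cv2.projectPoints(np.array(X,float).reshape(-1,1,3),p["rvec"],p["tvec"],np.array(p["camera_matrix"]),np.array([p["k1"],0,0,0]))[0].reshape(-1,2)
E
python3 - <<'E'
import cv2
i=cv2.imread("pics/top0.png")[80:255,270:405]; cv2.imwrite("pics/tc.png",cv2.resize(i,None,fx=3.4,fy=3.4,interpolation=cv2.INTER_CUBIC))
i=cv2.imread("pics/side0.png")[135:305,240:440]; cv2.imwrite("pics/sc.png",cv2.resize(i,None,fx=3.5,fy=3.5,interpolation=cv2.INTER_CUBIC))
E
```

```text
(no output)
```

View pics/tc.png

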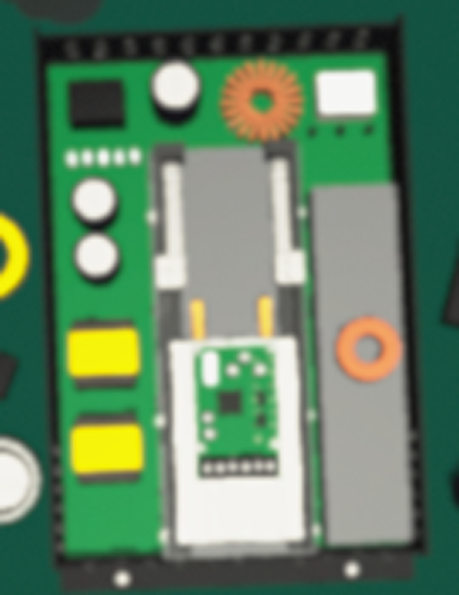

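View pics/sc.png

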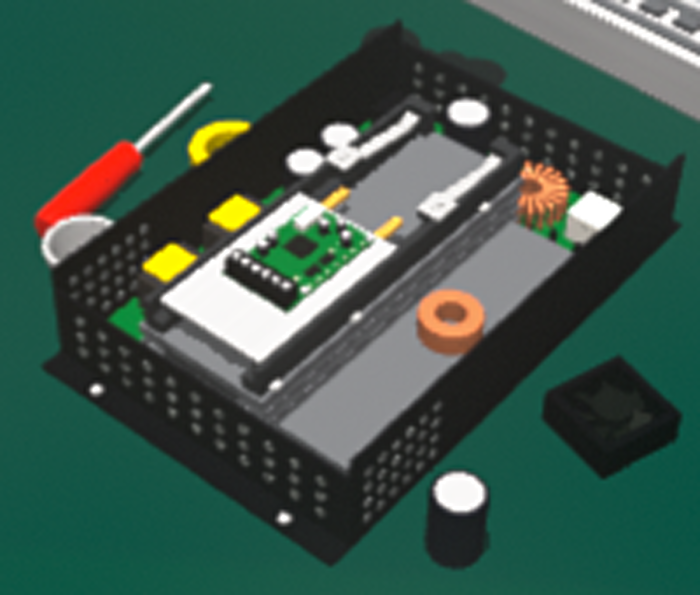

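The crop shows the carrier in the guide: a white plate with its block at crop (240,467), the front edge near the mouth and the bare end towards the robot. Next I measure the plate and the guide.

Run:
```python
from h import *
i=cv2.imread("pics/top0.png")
m=(i.min(2)>150).astype(np.uint8)*255
m[:, :312]=0;m[:,366:]=0;m[:170]=0;m[246:]=0
cs,_=cv2.findContours(cv2.morphologyEx(m,cv2.MORPH_CLOSE,np.ones((3,3))),cv2.RETR_EXTERNAL,cv2.CHAIN_APPROX_NONE)
c=max(cs,key=cv2.contourArea); print(cv2.boundingRect(c),cv2.contourArea(c))
P=np.array([onz("top",p[0].astype(float),0.093)[:2] for p in c])
r=cv2.minAreaRect((P*1000).astype(np.float32)); print("plate",r); print(cv2.boxPoints(r))
# hand corners
for uv in [(320.6,180),(357.4,179.1),(322,240.3),(360.6,239.1)]: print(onz("top",uv,.093))
# chassis wall top corners (z=.078) by eye from crop
for uv in [(38,40),(402,20),(62,560),(422,548)]:
    print("ch",onz("top",(uv[0]/3.4+270,uv[1]/3.4+80),.078))
# leaf roots: white blocks
for uv in [(170,270),(290,266)]: print("leafroot",onz("top",(uv[0]/3.4+270,uv[1]/3.4+80),.098))
for uv in [(172,165),(281,160)]: print("leaftip",onz("top",(uv[0]/3.4+270,uv[1]/3.4+80),.085))
```

```text
(316, 170, 48, 73) 2391.5
plate ((505.9000244140625, 14.628353118896484), (158.46826171875, 100.60457611083984), 3.123467445373535)
[[424.04272   60.53862 ]
 [429.52448  -39.916496]
 [587.7573   -31.281914]
 [582.2756    69.1732  ]]
[0.56154424 0.0562624  0.093     ]
[ 0.56550805 -0.02458369  0.093     ]
[0.42955432 0.05007933 0.093     ]
[ 0.43410208 -0.03409523  0.093     ]
ch [0.76040017 0.14966225 0.078     ]
ch [ 0.7802981 -0.0913171  0.078    ]
ch [0.41790108 0.12430554 0.078     ]
ch [ 0.43104982 -0.10974168  0.078     ]
leafroot [0.60629765 0.05865222 0.098     ]
leafroot [ 0.61082647 -0.01869758  0.098     ]
leaftip [0.67755698 0.05901786 0.085     ]
leaftip [ 0.68270577 -0.01235372  0.085     ]
```

Run:
```python
from h import *
i=cv2.imread("pics/top0.png").astype(float).min(2)
def cross(line,th,rev=False):
    for k in range(len(line)-1):
        a,b=line[k],line[k+1]
        if (a-th)*(b-th)<=0 and a!=b: return k+(th-a)/(b-a)
L=[];R=[]
for v in range(186,236):
    l=i[v,312:330]; x=cross(l[::-1],190)   # from inside to outside
    if x is not None:L.append((329-x,v))
    l=i[v,350:370]; x=cross(l,190)
    if x is not None:R.append((350+x,v))
F=[];B=[]
for u in range(324,356):
    x=cross(i[172:187,u][::-1],150); 
    if x is not None:F.append((u,186-x))
    x=cross(i[228:248,u],190)
    if x is not None:B.append((u,228+x))
for n,S in zip("LRFB",(L,R,F,B)):
    P=np.array([onz("top",s,.093)[:2]*1000 for s in S],np.float32)
    ln=cv2.fitLine(P,cv2.DIST_HUBER,0,.01,.01).ravel()
    res=np.abs((P-ln[2:])@np.array([-ln[1],ln[0]]))
    print(n,len(S),np.degrees(np.arctan2(ln[1],ln[0])),ln[2:],res.mean())
```

```text
L 50 -6.342465 [493.10815   45.889843] 3.340283
R 50 12.374793 [498.56073  -17.734663] 3.178297
F 29 -84.20371 [559.5041    12.187447] 4.446535
B 32 -86.81752 [432.93982   12.003706] 0.47391558
```

Run:
```python
from h import *
i=cv2.imread("pics/top0.png").astype(float).min(2)
print(i[205,312:370].astype(int)); print(i[232,312:370].astype(int)); print(i[172:190,324].astype(int),i[172:190,340].astype(int), i[232:250,340].astype(int))
def cross(line,th):
    for k in range(len(line)-1):
        a,b=line[k],line[k+1]
        if a>=th>b: return k+(a-th)/(a-b)
L=[];R=[];F=[];B=[]
for v in range(186,236):
    x=cross(i[v,312:325][::-1],170)
    if x is not None:L.append((324-x,v))
    x=cross(i[v,356:370],170)
    if x is not None:R.append((356+x,v))
for u in range(324,356):
    x=cross(i[172:183,u][::-1],150)
    if x is not None:F.append((u,182-x))
    x=cross(i[228:248,u],190)
    if x is not None:B.append((u,228+x))
for n,S in zip("LRFB",(L,R,F,B)):
    P=np.array([onz("top",s,.093)[:2]*1000 for s in S],np.float32)
    ln=cv2.fitLine(P,cv2.DIST_HUBER,0,.01,.01).ravel()
    res=np.abs((P-ln[2:])@np.array([-ln[1],ln[0]]))
    print(n,len(S),np.degrees(np.arctan2(ln[1],ln[0])),ln[2:],res.mean())
```

```text
[ 67  47  62 107 151 157 132 108 144 215 238 241 240 240 236 205 128  84
 112 125 107  75  53  47  48  49  48  47  47  48  48  54  64  70  68  61
  64  85 112 159 218 238 241 241 237 207 135  96 104  97  71  66  99 136
 157 162 162 162]
[ 48  48  49  49  62  94 120 118 108 146 215 239 241 240 240 241 241 240
 239 240 240 240 240 239 240 239 239 239 239 239 240 240 240 239 239 240
 240 239 239 239 239 239 240 241 241 238 216 150 103 101  98  77  66  96
 133 156 162 162]
[146 145 144 145 145 142 139 147 192 231 239 239 239 239 239 239 239 240] [157 158 157 158 157 155 159 195 223 200 130 115 150 151 117 101 121 119] [239 239 239 239 239 238 226 188 164 161 152 125  89  68  62  60  59  60]
L 50 3.2835746 [501.56717  54.76876] 0.32178771
R 50 3.156291 [513.1483   -26.225746] 0.2791208
F 18 -87.05205 [565.15894  22.9241 ] 0.6851058
B 32 -86.81752 [432.93982   12.003706] 0.47391558
```

```bash
cat >> h.py <<'E'
YAW=np.radians(3.2); AX=np.array([np.cos(YAW),np.sin(YAW),0])
def go(target, yaw_x=np.radians(93.2)):
    s=arm.observe(); R=cv2.Rodrigues(np.array(s["ee_rot"]))[0]
    dp=R.T@(np.array(target)-s["position"])
    zx=np.array([np.cos(yaw_x),np.sin(yaw_x),0]); Rt=np.stack([zx,np.cross([0,0,-1],zx),[0,0,-1]],1)
    rv=cv2.Rodrigues(R.T@Rt)[0].ravel()
    print("pos",s["position"].round(4),"F",s["force"].round(1),"w",round(s["width"],3),"t",s["clock"]);print("dp",dp.round(4),"rot",rv.round(4))
E
python3 -c "
from h import *
go([.4564,.0113,.16])"
```

```text
pos [0.2135 0.5869 0.226 ] F [-0.8 -0.2  0.8] w 0.999 t 0.1
dp [-0.4578  0.425   0.0667] rot [-1.000e-04  1.500e-03 -4.047e-01]
```

```bash
python3 -m pendant '[{"dp":[-0.11,0.10,0.0],"rotation":[0,0,-0.1],"fingers":1},{"dp":[-0.22,0.21,0.0],"rotation":[0,0,-0.2],"fingers":1},{"dp":[-0.32,0.30,0.0],"rotation":[0,0,-0.3],"fingers":1},{"dp":[-0.458,0.425,0.03],"rotation":[0,0,-0.405],"fingers":1},{"dp":[-0.458,0.425,0.03],"rotation":[0,0,-0.405],"fingers":1},{"dp":[-0.458,0.425,0.03],"rotation":[0,0,-0.405],"fingers":1},{"dp":[-0.458,0.425,0.03],"rotation":[0,0,-0.405],"fingers":1},{"dp":[-0.458,0.425,0.03],"rotation":[0,0,-0.405],"fingers":1},{"dp":[-0.458,0.425,0.06],"rotation":[0,0,-0.405],"fingers":1},{"dp":[-0.458,0.425,0.067],"rotation":[0,0,-0.405],"fingers":1},{"dp":[-0.458,0.425,0.067],"rotation":[0,0,-0.405],"fingers":1},{"dp":[-0.458,0.425,0.067],"rotation":[0,0,-0.405],"fingers":1},{"dp":[-0.458,0.425,0.067],"rotation":[0,0,-0.405],"fingers":1},{"dp":[-0.458,0.425,0.067],"rotation":[0,0,-0.405],"fingers":1}]' 20
python3 -c "
from h import *
go([.4564,.0113,.105])
i=arm.get_image('side');cv2.imwrite('pics/s1.png',cv2.resize(i[100:300,220:440],None,fx=3.5,fy=2.9))
cv2.imwrite('pics/t1.png',arm.get_image('top'))"
```

```text
clock: 1.85
position: [0.4563, 0.0126, 0.1601]
ee_rot: [2.155, 2.285, -0.001]
force: [-0.4, -0.3, 0.1]
width: 0.005
pos [0.4563 0.0126 0.1601] F [-0.4 -0.3  0.1] w 0.005 t 1.85
dp [-0.0013  0.      0.0551] rot [0.0002 0.0007 0.0027]
```

View pics/s1.png

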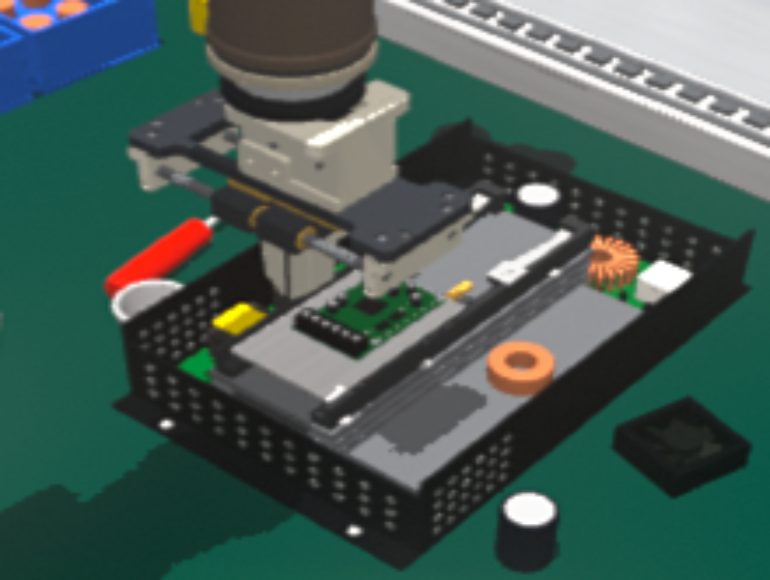

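The side view shows the shut fingers about 67 mm above the plate, at crop (295,270). I'll lower towards the plate and check the gap to the block.

```bash
python3 -m pendant '[{"dp":[-0.0013,0,0.03],"rotation":[0,0,0.002],"fingers":1},{"dp":[-0.0013,0,0.056],"rotation":[0,0,0.002],"fingers":1},{"dp":[-0.0013,0,0.056],"rotation":[0,0,0.002],"fingers":1},{"dp":[-0.0013,0,0.056],"rotation":[0,0,0.002],"fingers":1},{"dp":[-0.0013,0,0.056],"rotation":[0,0,0.002],"fingers":1}]'
python3 -c "
from h import *
go([.4564,.0113,.084])
i=arm.get_image('side');cv2.imwrite('pics/s2.png',cv2.resize(i[150:270,250:390],None,fx=5,fy=4.9))"
```

```text
clock: 2.58
position: [0.4572, 0.011, 0.1051]
ee_rot: [2.157, 2.282, 0.002]
force: [-0.4, -0.5, -0.3]
width: 0.007
pos [0.4572 0.011  0.1051] F [-0.4 -0.5 -0.3] w 0.007 t 2.575
dp [ 0.0004 -0.0008  0.0211] rot [0.002  0.0006 0.0003]
```

View pics/s2.png

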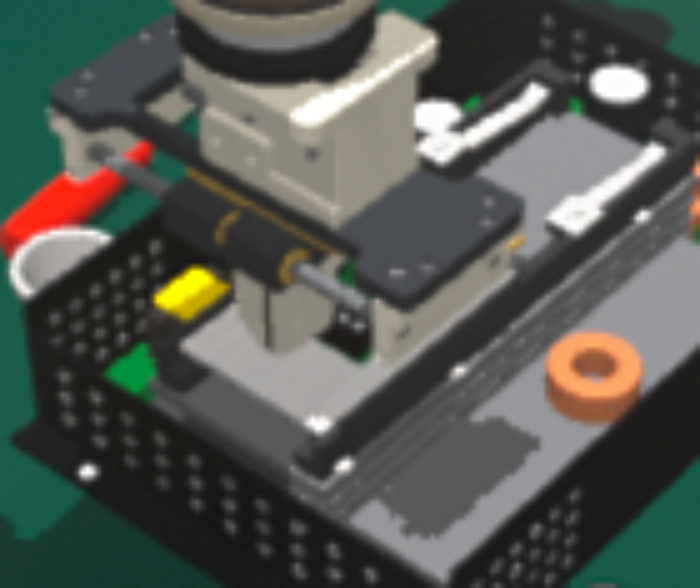

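The fingers stand over the bare plate just behind the block, at crop (275,345). Now I press down in small steps.

```bash
python3 -m pendant '[{"dp":[0,-0.001,0.008],"rotation":[0,0,0],"fingers":1},{"dp":[0,-0.001,0.013],"rotation":[0,0,0],"fingers":1},{"dp":[0,-0.001,0.015],"rotation":[0,0,0],"fingers":1},{"dp":[0,-0.001,0.015],"rotation":[0,0,0],"fingers":1}]'; python3 -m pendant '[{"dp":[0,0,0.002],"rotation":[0,0,0],"fingers":1},{"dp":[0,0,0.004],"rotation":[0,0,0],"fingers":1},{"dp":[0,0,0.004],"rotation":[0,0,0],"fingers":1}]'
python3 -c "
from h import *
go([.4564,.0113,.084])"
```

```text
clock: 3.12
position: [0.4561, 0.011, 0.09]
ee_rot: [2.157, 2.282, 0.002]
force: [-3.0, 0.5, 8.5]
width: 0.008
clock: 3.5
position: [0.4561, 0.0109, 0.0863]
ee_rot: [2.158, 2.282, 0.002]
force: [-4.2, -0.1, 11.8]
width: 0.004
pos [0.4561 0.0109 0.0863] F [-4.2 -0.1 11.8] w 0.004 t 3.5
dp [0.0003 0.0003 0.0023] rot [ 0.0017  0.0001 -0.0001]
```

```bash
python3 -m pendant '[{"dp":[0,0,0.001],"rotation":[0,0,0],"fingers":1},{"dp":[0,0,0.0015],"rotation":[0,0,0],"fingers":1},{"dp":[0,0,0.0015],"rotation":[0,0,0],"fingers":1}]'; python3 -m pendant '[{"dp":[0,0,0.001],"rotation":[0,0,0],"fingers":1},{"dp":[0,0,0.001],"rotation":[0,0,0],"fingers":1}]'
```

```text
clock: 3.88
position: [0.4562, 0.0109, 0.0861]
ee_rot: [2.158, 2.281, 0.003]
force: [-8.5, -0.3, 29.3]
width: 0.006
clock: 4.12
position: [0.4562, 0.011, 0.0862]
ee_rot: [2.159, 2.281, 0.004]
force: [-6.5, -0.9, 25.3]
width: 0.001
```

On the ledges at z = 0.0862. Next I slide forward with the press target held 2 mm below.

```bash
python3 -m pendant '[{"dp":[0,0,0.002],"rotation":[0,0,0],"fingers":1},{"dp":[0,0.004,0.002],"rotation":[0,0,0],"fingers":1},{"dp":[0,0.008,0.002],"rotation":[0,0,0],"fingers":1},{"dp":[0,0.012,0.002],"rotation":[0,0,0],"fingers":1},{"dp":[0,0.015,0.002],"rotation":[0,0,0],"fingers":1}]'
python3 -c "
from h import *
go([.4564,.0113,.084])
i=arm.get_image('side');cv2.imwrite('pics/s3.png',cv2.resize(i[150:270,250:390],None,fx=5,fy=4.9))
i=arm.get_image('top');cv2.imwrite('pics/t3.png',cv2.resize(i[80:255,270:405],None,fx=3.4,fy=3.4))"
```

```text
clock: 4.75
position: [0.4716, 0.0118, 0.086]
ee_rot: [2.159, 2.281, 0.007]
force: [-10.0, -0.5, 37.7]
width: 0.004
pos [0.4716 0.0118 0.086 ] F [-10.   -0.5  37.7] w 0.004 t 4.75
dp [ 0.0004 -0.0152  0.002 ] rot [ 0.0035 -0.0024 -0.0011]
```

View pics/s3.png

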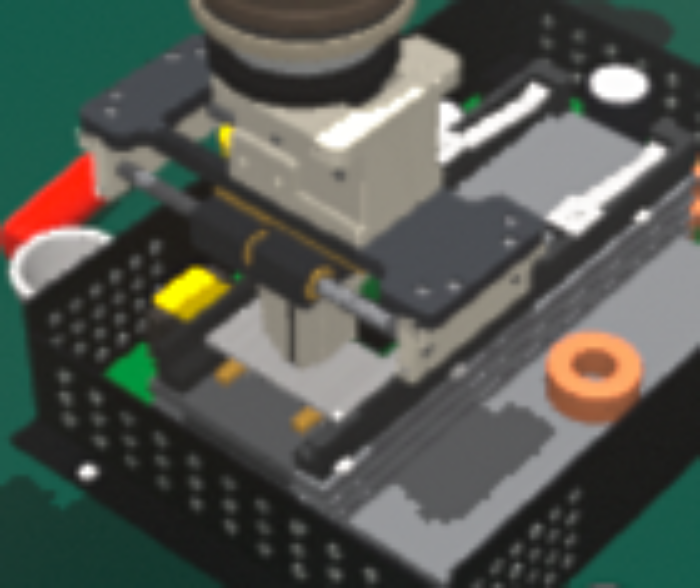

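View pics/t3.png

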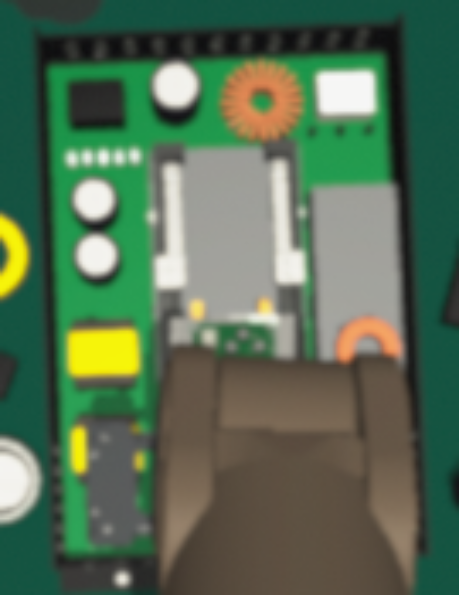

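The plate moved with the fingers. The earth bars now show behind it at crop (230,370) and (305,415), and the front is at top-crop y≈318, short of the lips at y≈288. I continue.

```bash
python3 -m pendant '[{"dp":[0,0.003,0.002],"rotation":[0,0,0],"fingers":1},{"dp":[0,0.006,0.002],"rotation":[0,0,0],"fingers":1},{"dp":[0,0.009,0.002],"rotation":[0,0,0],"fingers":1},{"dp":[0,0.012,0.002],"rotation":[0,0,0],"fingers":1},{"dp":[0,0.015,0.002],"rotation":[0,0,0],"fingers":1}]'
python3 -m pendant '[{"dp":[0,0.003,0.002],"rotation":[0,0,0],"fingers":1},{"dp":[0,0.006,0.002],"rotation":[0,0,0],"fingers":1},{"dp":[0,0.009,0.002],"rotation":[0,0,0],"fingers":1},{"dp":[0,0.012,0.002],"rotation":[0,0,0],"fingers":1},{"dp":[0,0.015,0.002],"rotation":[0,0,0],"fingers":1}]'
python3 -c "
from h import *
go([.4564,.0113,.084])
i=arm.get_image('side');cv2.imwrite('pics/s4.png',cv2.resize(i[150:270,250:390],None,fx=5,fy=4.9))
i=arm.get_image('top');cv2.imwrite('pics/t4.png',cv2.resize(i[80:255,270:405],None,fx=3.4,fy=3.4))"
```

```text
clock: 5.48
position: [0.4874, 0.0126, 0.0861]
ee_rot: [2.159, 2.28, 0.01]
force: [-11.0, -0.8, 36.7]
width: 0.006
clock: 6.1
position: [0.5029, 0.0133, 0.0861]
ee_rot: [2.16, 2.279, 0.012]
force: [-9.4, -0.7, 34.4]
width: 0.003
pos [0.5029 0.0133 0.0861] F [-9.4 -0.7 34.4] w 0.003 t 6.1
dp [ 0.0005 -0.0466  0.0018] rot [ 0.0067 -0.0042 -0.002 ]
```

View pics/s4.png

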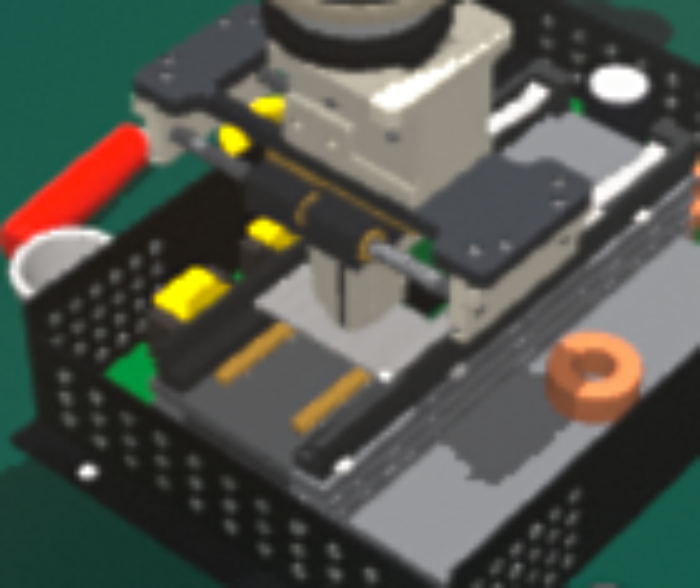

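View pics/t4.png

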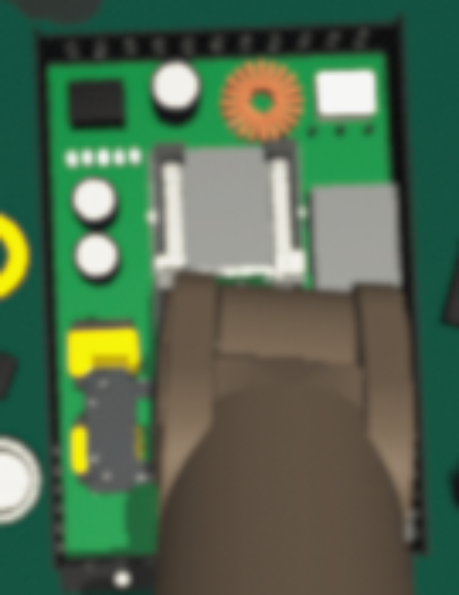

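The front edge is now under the lips (top-crop y≈268) with the plate still pressed. I'll correct the small tilt and go on.

```bash
python3 -m pendant '[{"dp":[0,0.004,0.002],"rotation":[0.005,-0.003,-0.002],"fingers":1},{"dp":[0,0.008,0.002],"rotation":[0.005,-0.003,-0.002],"fingers":1},{"dp":[0,0.012,0.002],"rotation":[0.005,-0.003,-0.002],"fingers":1},{"dp":[0,0.016,0.002],"rotation":[0.005,-0.003,-0.002],"fingers":1},{"dp":[0,0.02,0.002],"rotation":[0.005,-0.003,-0.002],"fingers":1}]'
python3 -m pendant '[{"dp":[0,0.004,0.002],"rotation":[0.003,-0.002,0],"fingers":1},{"dp":[0,0.008,0.002],"rotation":[0.003,-0.002,0],"fingers":1},{"dp":[0,0.012,0.002],"rotation":[0.003,-0.002,0],"fingers":1},{"dp":[0,0.016,0.002],"rotation":[0.003,-0.002,0],"fingers":1},{"dp":[0,0.02,0.002],"rotation":[0.003,-0.002,0],"fingers":1}]'
python3 -c "
from h import *
go([.4564,.0113,.084])
i=arm.get_image('side');cv2.imwrite('pics/s5.png',cv2.resize(i[150:270,250:390],None,fx=5,fy=4.9))
i=arm.get_image('top');cv2.imwrite('pics/t5.png',cv2.resize(i[80:255,270:405],None,fx=3.4,fy=3.4))"
```

```text
clock: 6.82
position: [0.5239, 0.0143, 0.0861]
ee_rot: [2.158, 2.281, 0.006]
force: [-8.4, -1.0, 30.4]
width: 0.005
clock: 7.45
position: [0.5446, 0.0152, 0.0862]
ee_rot: [2.159, 2.281, 0.003]
force: [-8.0, -1.0, 28.4]
width: 0.006
pos [0.5446 0.0152 0.0862] F [-8.  -1.  28.4] w 0.006 t 7.45
dp [ 0.0009 -0.0883  0.0019] rot [ 0.0023 -0.0005 -0.0009]
```

View pics/s5.png

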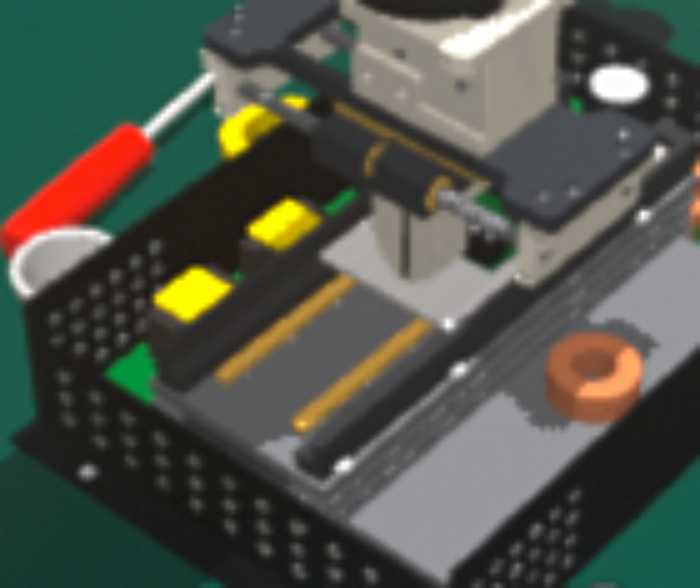

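View pics/t5.png

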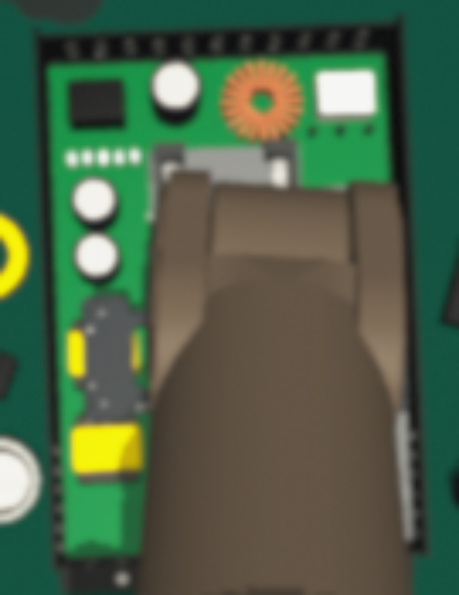

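```bash
python3 -m pendant '[{"dp":[0,0.004,0.0025],"rotation":[0.002,0,0],"fingers":1},{"dp":[0,0.008,0.0025],"rotation":[0.002,0,0],"fingers":1},{"dp":[0,0.012,0.0025],"rotation":[0.002,0,0],"fingers":1},{"dp":[0,0.016,0.0025],"rotation":[0.002,0,0],"fingers":1}]'
python3 -m pendant '[{"dp":[0,0.003,0.0025],"rotation":[0.002,0,0],"fingers":1},{"dp":[0,0.006,0.0025],"rotation":[0.002,0,0],"fingers":1},{"dp":[0,0.008,0.0025],"rotation":[0.002,0,0],"fingers":1}]'
python3 -c "
from h import *
go([.4564,.0113,.084])"
```

```text
clock: 8.05
position: [0.5604, 0.0158, 0.0861]
ee_rot: [-2.16, -2.28, -0.002]
force: [-14.8, -0.6, 38.9]
width: 0.01
clock: 8.43
position: [0.5654, 0.0157, 0.086]
ee_rot: [-2.157, -2.275, 0.005]
force: [-22.5, -1.3, 47.0]
width: 0.005
pos [0.5654 0.0157 0.086 ] F [-22.5  -1.3  47. ] w 0.005 t 8.425
dp [ 0.0015 -0.109   0.0027] rot [-0.0066 -0.0026 -0.0023]
```

```bash
python3 -m pendant '[{"dp":[0,0.003,0.002],"rotation":[-0.006,-0.002,-0.002],"fingers":1},{"dp":[0,0.004,0.002],"rotation":[-0.006,-0.002,-0.002],"fingers":1}]'
python3 -c "
from h import *
go([.4564,.0113,.084])
i=arm.get_image('side');cv2.imwrite('pics/s6.png',cv2.resize(i[150:270,250:390],None,fx=5,fy=4.9))
a=cv2.imread('pics/top0.png')[110:185,305:370]
cv2.imwrite('pics/g.png',cv2.resize(a,None,fx=8,fy=8,interpolation=cv2.INTER_CUBIC))
for x in (-100,0,20,73,85): pass
"
```

```text
clock: 8.68
position: [0.5662, 0.0156, 0.086]
ee_rot: [-2.156, -2.278, 0.004]
force: [-23.8, -0.2, 46.2]
width: 0.003
pos [0.5662 0.0156 0.086 ] F [-23.8  -0.2  46.2] w 0.003 t 8.675
dp [ 0.0018 -0.1099  0.0027] rot [-0.0058 -0.002  -0.0008]
```

View pics/g.png

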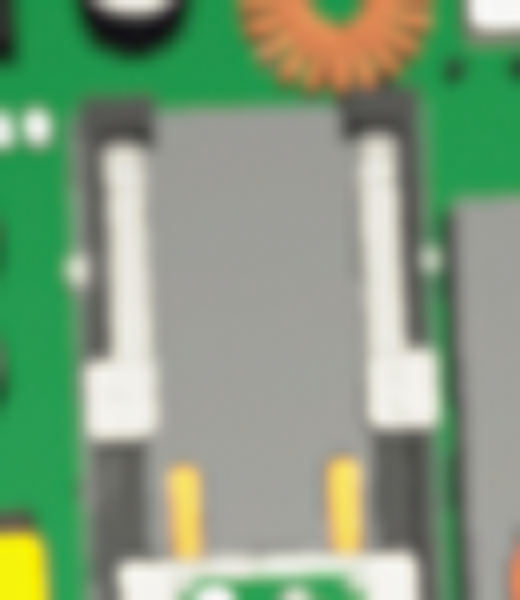

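View pics/s6.png

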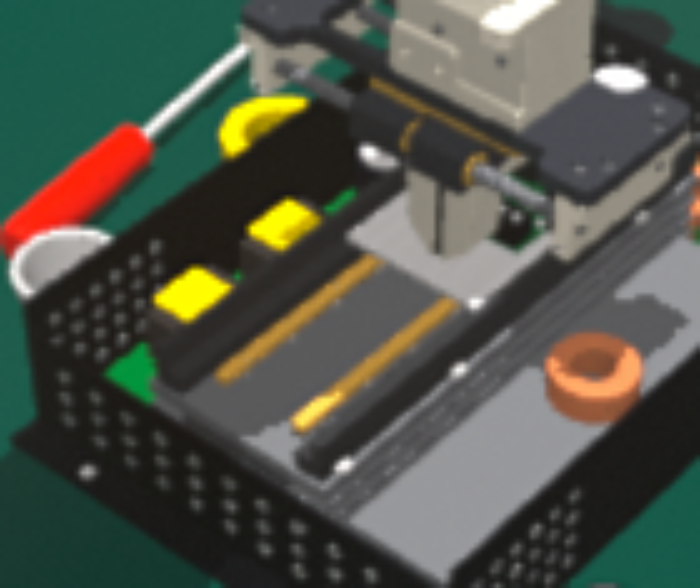

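```bash
python3 -c "
from h import *
O=np.array([0.4993,.0137,0])
def show(n,c,uv,z):
    P=onz(n,uv,z);d=(P-O);print(c,P.round(4),'along',(d@AX).round(4))
show('top','lip front',(337.7,164.2),.098)
show('top','bar end',(337.9,168.0),.089)
show('top','stop face L',(319.5,128.2),.094); show('top','stop face R',(352,127),.094)
show('top','stop face L lo',(319.5,128.2),.082)
show('top','leaf end',(336,127),.086)
# rear-right corner glint, side
for c,uv in (('s3',(337,415)),('s4',(385,375)),('s5',(447,322)),('s6',(477,303))):
    show('side',c,(250+uv[0]/5,150+uv[1]/4.9),.086)
"
```

```text
lip front [0.5967 0.0196 0.098 ] along 0.0976
bar end [0.5895 0.0187 0.089 ] along 0.0904
stop face L [0.6763 0.0614 0.094 ] along 0.1794
stop face R [ 0.6808 -0.0103  0.094 ] along 0.1799
stop face L lo [0.6789 0.0615 0.082 ] along 0.182
leaf end [0.6817 0.0248 0.086 ] along 0.1827
s3 [ 0.4542 -0.025   0.086 ] along -0.0472
s4 [ 0.4854 -0.0228  0.086 ] along -0.0159
s5 [ 0.5281 -0.0192  0.086 ] along 0.0269
s6 [ 0.5463 -0.0203  0.086 ] along 0.045
```

By lip and bar measurements home needs about 117 mm of travel. The plate has gone about 108 mm and the fingers have slipped about 3 mm on it. I'll keep it pressed and advance until the fingers bear on the block's rear face.

```bash
python3 -m pendant '[{"dp":[0,0.003,0.002],"rotation":[-0.006,-0.002,0],"fingers":1},{"dp":[0,0.005,0.002],"rotation":[-0.006,-0.002,0],"fingers":1},{"dp":[0,0.006,0.002],"rotation":[-0.006,-0.002,0],"fingers":1}]'
python3 -c "
from h import *
go([.4564,.0113,.084])
i=arm.get_image('side');cv2.imwrite('pics/s7.png',cv2.resize(i[150:270,250:390],None,fx=5,fy=4.9))
print(arm.observe()['ft_torque'])"
```

```text
clock: 9.1
position: [0.5697, 0.0154, 0.086]
ee_rot: [-2.158, -2.278, 0.004]
force: [-19.2, -2.0, 40.9]
width: 0.006
pos [0.5697 0.0154 0.086 ] F [-19.2  -2.   40.9] w 0.006 t 9.1
dp [ 0.002  -0.1133  0.0025] rot [-0.004  -0.001  -0.0016]
[-0.25805281  4.3354801   0.02866587]
```

View pics/s7.png

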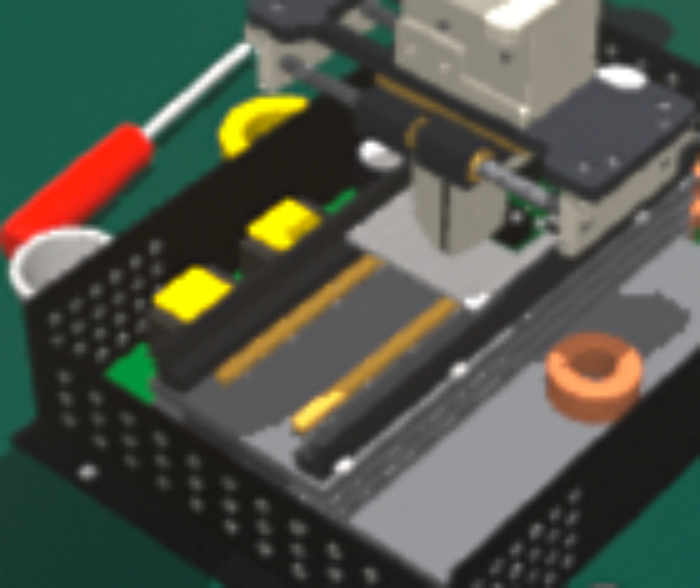

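```bash
python3 -m pendant '[{"dp":[0.001,0.003,0.0015],"rotation":[-0.004,-0.001,-0.001],"fingers":1},{"dp":[0.001,0.004,0.0015],"rotation":[-0.004,-0.001,-0.001],"fingers":1},{"dp":[0.001,0.005,0.0015],"rotation":[-0.004,-0.001,-0.001],"fingers":1}]'
python3 -c "
from h import *
go([.4564,.0113,.084])
i=arm.get_image('side');cv2.imwrite('pics/s8.png',cv2.resize(i[150:270,250:390],None,fx=5,fy=4.9))
i=arm.get_image('top');cv2.imwrite('pics/t8.png',cv2.resize(i[80:255,270:405],None,fx=3.4,fy=3.4))"
```

```text
clock: 9.52
position: [0.5701, 0.0155, 0.0861]
ee_rot: [-2.156, -2.276, 0.009]
force: [-27.8, -3.1, 45.8]
width: 0.008
pos [0.5701 0.0155 0.0861] F [-27.8  -3.1  45.8] w 0.008 t 9.525
dp [ 0.002  -0.1137  0.003 ] rot [-0.0081 -0.0005 -0.0017]
```

View pics/s8.png

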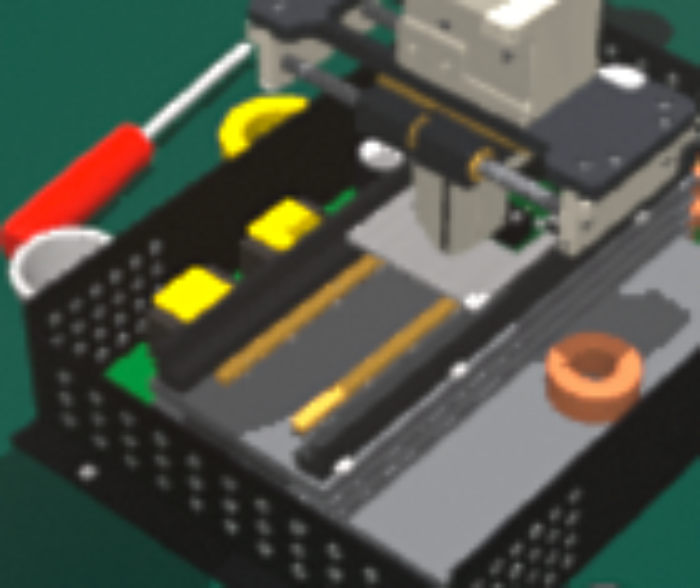

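View pics/t8.png

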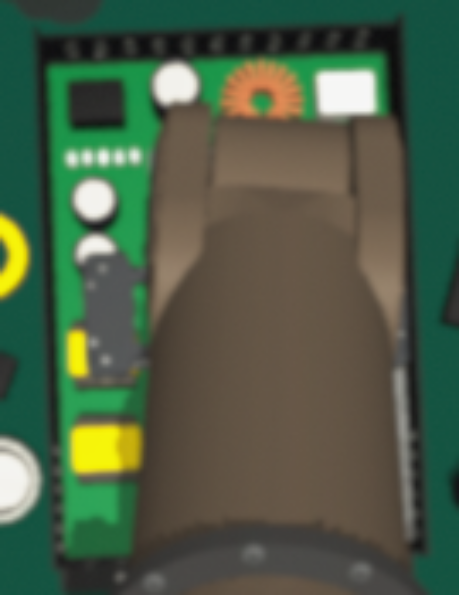

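```bash
python3 -c "
from h import *
P=lambda uv,z=.082: onz('side',(250+uv[0]/5,150+uv[1]/4.9),z)
for a,b in (((222,379),(378,262)),((299,428),(455,303))):
    A,B=P(a),P(b);print(A.round(4),B.round(4),(B-A)@AX)
i=cv2.imread('pics/s8.png'); cv2.imwrite('pics/s8c.png',cv2.resize(i[230:450,180:520],None,fx=2.3,fy=2.3))
"
```

```text
[0.4383 0.0279 0.082 ] [0.5389 0.0324 0.082 ] 0.10069667383343638
[ 0.4405 -0.0163  0.082 ] [ 0.5428 -0.0107  0.082 ] 0.10246906903921599
```

View pics/s8c.png

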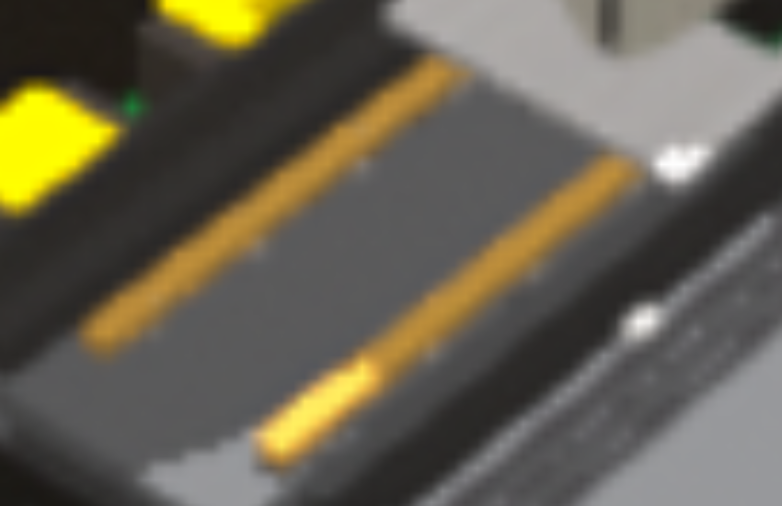

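The bars show about 102 mm behind the plate, so the front is only at chassis x≈72, at the leaf tips and about 13 mm short. The rear edge also looks skewed: my push is about 2 mm right of centre, so it's probably wedging. I'll ease off the forward push, stay pressed down, drag the fingers left to square the plate, then push again.

```bash
python3 -m pendant '[{"dp":[0.002,-0.002,0.002],"rotation":[-0.008,0,0],"fingers":1},{"dp":[0.005,-0.002,0.002],"rotation":[-0.008,0,0],"fingers":1},{"dp":[0.006,-0.002,0.002],"rotation":[-0.008,0,0],"fingers":1}]'
python3 -c "
from h import *
go([.4564,.0113,.084])
i=arm.get_image('side');cv2.imwrite('pics/s9.png',cv2.resize(i[190:240,270:370],None,fx=8,fy=8))"
```

```text
clock: 10.0
position: [0.5692, 0.0182, 0.0862]
ee_rot: [2.161, 2.275, 0.001]
force: [-5.2, -8.8, 24.6]
width: 0.003
pos [0.5692 0.0182 0.0862] F [-5.2 -8.8 24.6] w 0.003 t 10.0
dp [-0.0011 -0.113   0.0018] rot [ 0.0032  0.0021 -0.0044]
```

View pics/s9.png

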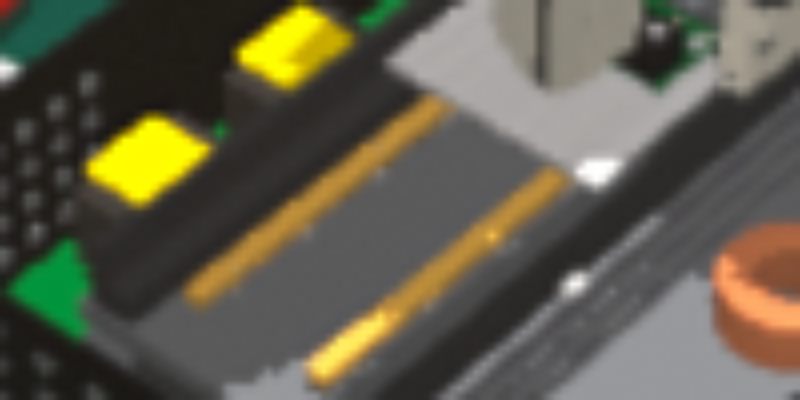

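```bash
python3 -m pendant '[{"dp":[0,0.003,0.0015],"rotation":[0.002,0.002,-0.004],"fingers":1},{"dp":[0,0.006,0.0015],"rotation":[0.002,0.002,-0.004],"fingers":1},{"dp":[0,0.008,0.0015],"rotation":[0.002,0.002,-0.004],"fingers":1},{"dp":[0,0.009,0.0015],"rotation":[0.002,0.002,-0.004],"fingers":1}]'
python3 -c "
from h import *
go([.4564,.0113,.084])
i=arm.get_image('side');cv2.imwrite('pics/s10.png',cv2.resize(i[190:240,270:370],None,fx=8,fy=8))"
```

```text
clock: 10.55
position: [0.5765, 0.0182, 0.0862]
ee_rot: [-2.159, -2.28, 0.001]
force: [-12.0, -1.4, 26.9]
width: 0.006
pos [0.5765 0.0182 0.0862] F [-12.   -1.4  26.9] w 0.006 t 10.55
dp [-0.0003 -0.1203  0.0024] rot [-0.0015 -0.0005 -0.0012]
```

View pics/s10.png

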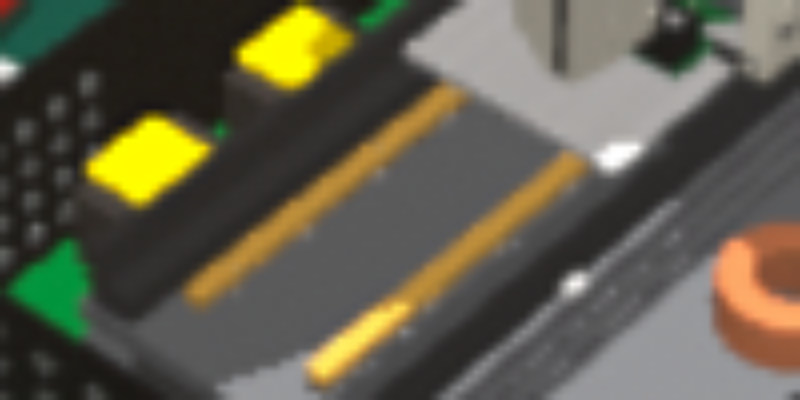

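The plate is moving again: the rear edge went from (445,105) to (465,90) at only 12 N. I continue the same way.

```bash
python3 -m pendant '[{"dp":[0,0.003,0.0015],"rotation":[-0.001,0,-0.001],"fingers":1},{"dp":[0,0.006,0.0015],"rotation":[-0.001,0,-0.001],"fingers":1},{"dp":[0,0.007,0.0015],"rotation":[-0.001,0,-0.001],"fingers":1}]'
python3 -c "
from h import *
go([.4564,.0113,.084])
i=arm.get_image('side');cv2.imwrite('pics/s11.png',cv2.resize(i[190:240,270:370],None,fx=8,fy=8))"
```

```text
clock: 10.98
position: [0.5827, 0.0183, 0.0862]
ee_rot: [-2.158, -2.281, 0.001]
force: [-12.4, -0.2, 28.3]
width: 0.0
pos [0.5827 0.0183 0.0862] F [-12.4  -0.2  28.3] w 0.0 t 10.975
dp [ 0.     -0.1265  0.0024] rot [-0.0017 -0.0011 -0.0006]
```

View pics/s11.png

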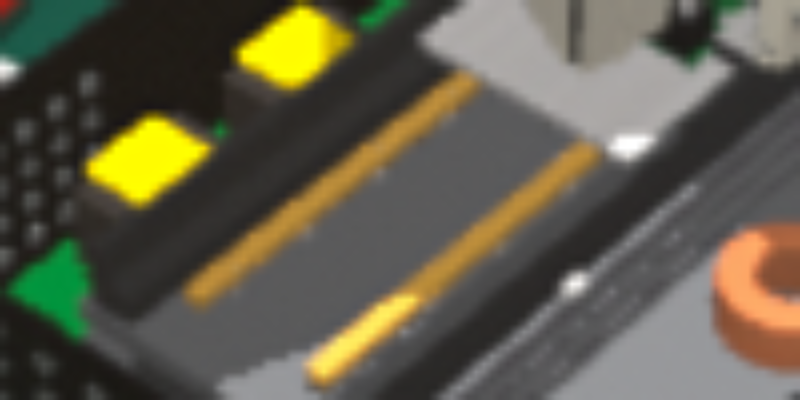

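```bash
python3 -m pendant '[{"dp":[0,0.002,0.0015],"rotation":[-0.001,0,0],"fingers":1},{"dp":[0,0.004,0.0015],"rotation":[-0.001,0,0],"fingers":1},{"dp":[0,0.005,0.0015],"rotation":[-0.001,0,0],"fingers":1}]'
python3 -c "
from h import *
go([.4564,.0113,.084])
i=arm.get_image('side');cv2.imwrite('pics/s12.png',cv2.resize(i[190:240,270:370],None,fx=8,fy=8))
P=lambda uv: onz('side',(270+uv[0]/8,190+uv[1]/8),.082)
for a,b in (((190,298),(475,78)),((308,378),(600,148))): print((P(b)-P(a))@AX)
"
```

```text
clock: 11.4
position: [0.5836, 0.0183, 0.0861]
ee_rot: [-2.155, -2.276, 0.007]
force: [-25.8, 0.2, 42.1]
width: 0.006
pos [0.5836 0.0183 0.0861] F [-25.8   0.2  42.1] w 0.006 t 11.4
dp [ 0.     -0.1274  0.0032] rot [-0.008  -0.0024 -0.0009]
0.11645294168873208
0.11818285803309023
```

View pics/s12.png

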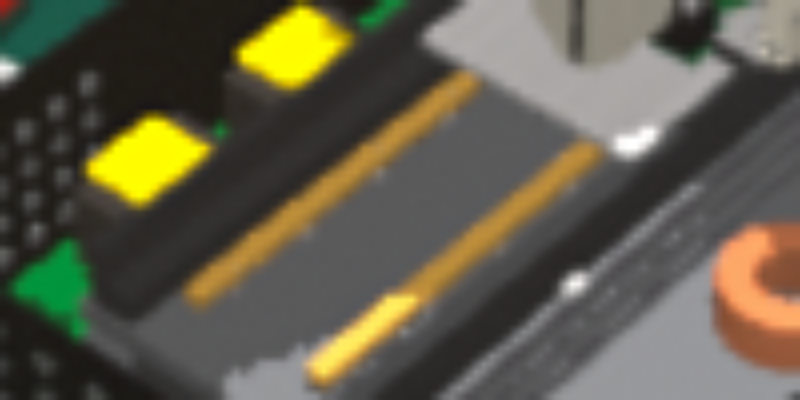

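The bars now show about 117 mm (115 expected at home), and the plate stops hard at 26 N. One more firm push to confirm, then I'll let go vertically.

```bash
python3 -m pendant '[{"dp":[0,0.004,0.0015],"rotation":[-0.007,-0.002,0],"fingers":1},{"dp":[0,0.006,0.0015],"rotation":[-0.007,-0.002,0],"fingers":1},{"dp":[0,0.006,0.0015],"rotation":[-0.007,-0.002,0],"fingers":1}]'
python3 -m pendant '[{"dp":[0,0.001,0.0008],"rotation":[0,0,0],"fingers":1},{"dp":[0,0.001,0.0008],"rotation":[0,0,0],"fingers":1}]'
python3 -c "
from h import *
go([.4564,.0113,.084])"
```

```text
clock: 11.82
position: [0.5838, 0.0182, 0.0861]
ee_rot: [-2.154, -2.274, 0.011]
force: [-30.2, -0.6, 46.9]
width: 0.006
clock: 12.08
position: [0.5836, 0.018, 0.0863]
ee_rot: [-2.153, -2.273, 0.012]
force: [-9.8, -0.4, 20.3]
width: 0.005
pos [0.5836 0.018  0.0863] F [-9.8 -0.4 20.3] w 0.005 t 12.075
dp [ 1.000e-04 -1.273e-01  4.000e-03] rot [-0.0133 -0.0025 -0.0017]
```

```bash
python3 -m pendant '[{"dp":[0,0,-0.002],"rotation":[0,0,0],"fingers":1},{"dp":[0,0,-0.005],"rotation":[0,0,0],"fingers":1},{"dp":[0,0,-0.012],"rotation":[0,0,0],"fingers":1},{"dp":[0,0,-0.03],"rotation":[0,0,0],"fingers":1},{"dp":[0,0,-0.07],"rotation":[0,0,0],"fingers":1},{"dp":[0,0,-0.11],"rotation":[0,0,0],"fingers":1},{"dp":[0,0,-0.15],"rotation":[0,0,0],"fingers":1},{"dp":[0,-0.05,-0.15],"rotation":[0,0,0],"fingers":1},{"dp":[0,-0.1,-0.15],"rotation":[0,0,0],"fingers":1},{"dp":[0,-0.15,-0.15],"rotation":[0,0,0],"fingers":1},{"dp":[0.06,-0.18,-0.15],"rotation":[0,0,0],"fingers":1},{"dp":[0.12,-0.18,-0.15],"rotation":[0,0,0],"fingers":1},{"dp":[0.18,-0.18,-0.15],"rotation":[0,0,0],"fingers":1},{"dp":[0.24,-0.18,-0.15],"rotation":[0,0,0],"fingers":1},{"dp":[0.3,-0.18,-0.15],"rotation":[0,0,0],"fingers":1},{"dp":[0.36,-0.18,-0.15],"rotation":[0,0,0],"fingers":1},{"dp":[0.4,-0.18,-0.15],"rotation":[0,0,0],"fingers":1},{"dp":[0.4,-0.18,-0.15],"rotation":[0,0,0],"fingers":1},{"dp":[0.4,-0.18,-0.15],"rotation":[0,0,0],"fingers":1}]'
python3 -c "
from h import *
i=arm.get_image('side');cv2.imwrite('pics/s13.png',cv2.resize(i[135:305,240:440],None,fx=3.5,fy=3.5))
i=arm.get_image('top');cv2.imwrite('pics/t13f.png',i);cv2.imwrite('pics/t13.png',cv2.resize(i[80:255,270:405],None,fx=3.4,fy=3.4))"
```

```text
clock: 14.45
position: [0.3844, 0.4065, 0.2394]
ee_rot: [-2.154, -2.273, 0.014]
force: [-0.5, -0.9, -0.4]
width: 0.002
```

View pics/t13.png

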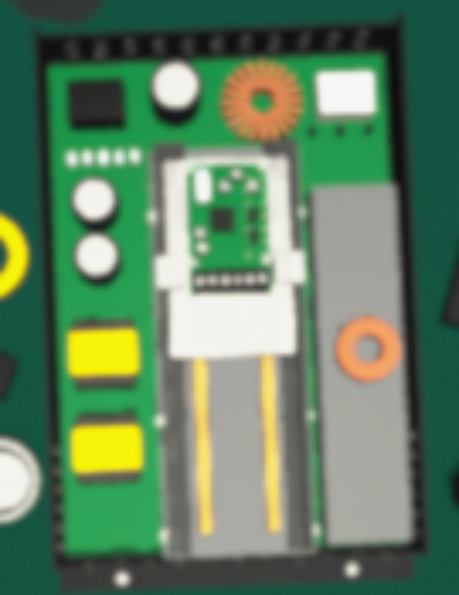

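View pics/s13.png

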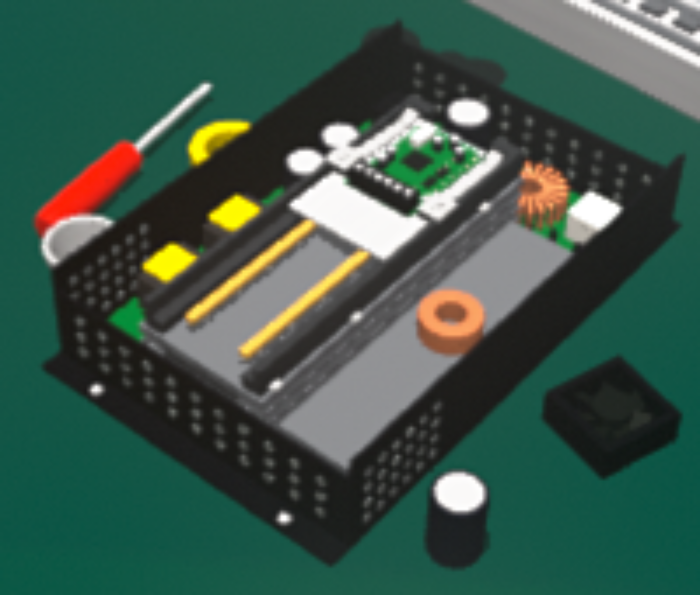

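View pics/t13f.png

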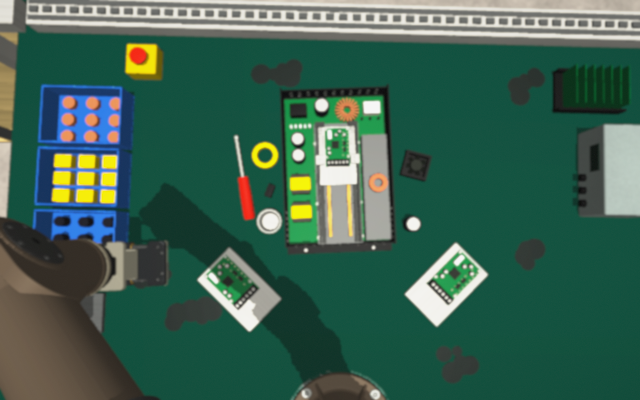

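The board sits under the lips and both leaves: rear edge at top-crop y≈356, front y≈152 between the dark stops. The loose parts look unmoved. One more numeric check before handing in.

Run:
```python
from h import *
img=cv2.imread("pics/t13f.png"); i=img.astype(float).min(2)
O=np.array([0.4993,.0137,0]); al=[]
for u in range(324,354):
    l=i[176:196,u]
    for k in range(19):
        if l[k]>=195>l[k+1]: al.append(((onz("top",(u,176+k+(l[k]-195)/(l[k]-l[k+1])),.0895)-O)@AX)); break
print("rear along",np.median(al), "start -0.0655 ; mouth-rel",np.median(al)-.0975)
print("start rear w/ same method ~", (np.array([.43294,.0120,0])-O)@AX)
d=cv2.absdiff(img,cv2.imread("pics/top0.png")).max(2)
for n,(u,v) in dict(fan=(417,165),cap=(413,224),cup=(269,221),tape=(264,155),sd=(243,190),relay=(270,190),choke=(377,183)).items(): print(n,d[v-14:v+14,u-8:u+8].max())
a=img[110:195,305:370]
cv2.imwrite('pics/g2.png',cv2.resize(a,None,fx=7,fy=7,interpolation=cv2.INTER_CUBIC))
```

```text
rear along 0.054388657513195646 start -0.0655 ; mouth-rel -0.04311134248680436
start rear w/ same method ~ -0.06635142566960467
fan 4
cap 5
cup 4
tape 4
sd 6
relay 6
choke 4
```

View pics/g2.png

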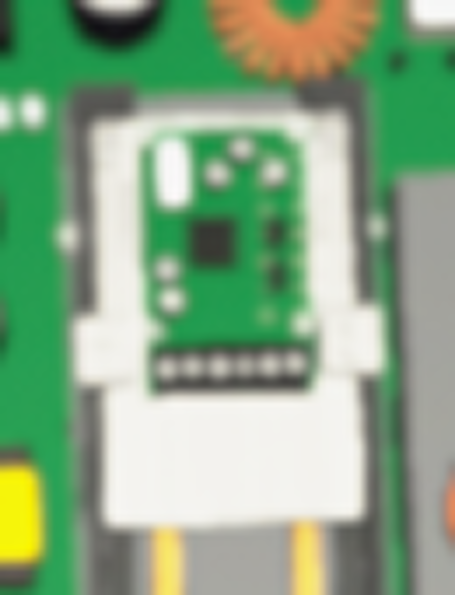

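The front edge touches both stops, at (100,110) and (330,105), with no gap. The rear is at chassis x≈-43 mm (-45 expected), and the bystanders haven't changed.

```bash
python3 -c "
from cell import arm
print(arm.sign_off())"
```

```text
the job is handed in; nothing more can be done
None
```

The board is home against both end stops, under the lips and both leaf springs, and the job is handed in at about 14.6 s on the robot's clock. I pressed the bare end down onto the ledges (TCP at z 0.086 m) and held it down at roughly 25–47 N while sliding it in.

- **Stall on the way in:** At about chassis x = 72 mm the plate stopped and the fingers slipped about 5 mm on it. I took this for wedging, because my push had drifted about 2 mm right of centre. I kept it pressed, moved the fingers left and carried on at about 12 N until it stopped hard.
- **End position:** A final push of 30 N moved it no further. The top view shows no gap at either stop. I measured the rear edge at chassis x of about -43 mm from the top view and the side view gave the same, against -45 mm expected; that is within the calibration error.
- **Surroundings:** The pixel comparison shows the screwdriver, capacitor, fan, tape roll, cup, relay and choke unmoved. The arm ended clear of everything, reading about 1 N.
- **Not measured:** I did not measure how far the rear of the plate rose after release.

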